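# Release the pantry bin's drop front with the spring-bar fork

## Task

Pick up the blue-handled forked tool, straddle the steel spring bar on top of the white pantry bin with it, and push the brass collar sideways so that the bar draws out of the red lug and the bin's front drops fully open. Let the bar spring back, then stand the fork upright again on its cork mat. Touch the bin only with the fork, and leave the jars and the tin where they stand.

Things in the scene. Friction and masses are not known exactly. Their poses are not given: they have to be found in the camera images.
- bin: White pantry bin, fixed, 200 wide (y) x 200 deep (x) x 120 high; place and yaw vary. Origin: on the table under its middle, x away from its front (the front looks to -x), y to the left seen from the robot, z up. The spring bar runs along its y at x = -100, z = 155, 35 above the bin's top deck. Two loose containers up to 55 high stand on the deck about 155 behind the bar
- spring_bar (a joint): How far the bar is compressed, m: 0 at rest (its end is 6 mm through the lug), grows as the collar is pushed to the bin's -y, stop at 0.020. Past 0.012 the bar is clear of the lug. Spring: about 2.3 N to start, 4.5 N at 0.015; it returns by itself
- collar_face (a point): On the bar's axis at the pressed face of the brass collar (32 across, 8 thick), which looks to the bin's +y; moves with the bar; axes as the bin's. At rest, from here along +y: 44 of bare bar (diameter 10) for the fork, a guide bracket 44 to 52 (top 15 above the axis), the lug 62 to 68. Along -y: the collar, then the coil spring, then its housing from -46
- drop_front (a joint): Angle of the cream front board, hinged along its lower edge, rad: 0 shut (upright), 1.55 fully open, flat on the table towards the robot. A light spring and its weight open it within about a second once the bar is out of the lug. Open, it reaches 165 mm out in front of the bin
- lug (a point): Centre of the eye (14 x 14 mm) in the red lug, 52 mm tall, 26 mm wide and 6 mm thick, that stands up from the front board's top edge; the bar's end passes through it. Moves with the front
- fork: Loose forked tool, about 0.16 kg, standing on its two tines, 116 mm tall. Origin: centre of its underside; z up the handle, y across the tines, x through its thickness; same when turned half round z. Aluminium yoke 48 (y) x 22 (x), 0 to 56 high; gap between the tines 20 wide, 40 deep, open below. Blue handle 24 x 24, 56 to 116 high. To straddle the bar its x lies along the bar
- fork_gap (a point): Middle of the fork's gap, 18 mm above the tines' lower ends, on the fork's z axis
- mat: Square cork mat 110 x 110 x 4 mm, fixed on the table, left or right of the robot. Origin: centre of its underside; the fork starts within 20 mm of its middle
- sauce_jar: Red jar 66 mm across, 100 high, standing on the table on the side away from the mat; a bystander. Origin: centre of its underside
- spice_jar: Amber spice jar 40 mm across, 55 high, standing on the bin's deck; a bystander. Origin: centre of its underside
- tea_tin: Green tin 52 mm across, 50 high, standing on the bin's deck; a bystander. Origin: centre of its underside
Things that resemble listed ones, but are neither listed nor needed, are in the scene too. What is shaped like the fork but purple is not meant. Of the things like the mat, leave any that is orange; of the rest the smaller one is meant.

How it is judged (in metres and radians):
On the way, in this order (a step that is already met when the one before it is completed fails the run):
1. the fork, straddling the bar, presses the collar and compresses the spring bar by more than 8 mm (x of fork_gap in the frame of bin between -0.112 and -0.088 m and z of fork_gap in the frame of bin between 0.133 and 0.175 m and value of joint spring_bar above 0.008 m and contact force between fork and bin above 0.5 N), for 0.04 s.
2. the front drops open (more than 1.4 rad) (value of joint drop_front above 1.4 rad), for 0.1 s.
At the end, for the whole second after the job is handed in: The front lies open (more than 1.4 of 1.55 rad), the bar has sprung back to within 3 mm of rest, and the fork stands upright (within 0.1 rad), released and at rest on the cork mat, its middle within 55 mm of the mat's middle (value of joint drop_front above 1.4 rad and value of joint spring_bar below 0.003 m and angle between fork's own z axis and vertical below 0.1 rad and horizontal distance between fork and mat below 0.055 m and z of fork in the frame of mat between 0.001 and 0.008 m and linear speed of fork below 0.02 m/s); the robot touches nothing.
It fails at once if the robot itself (fingers or arm) presses on the bin, its front or its bar with more than 2 N (contact force between any of the fingers, the arm and bin above 2 N).
It fails at once if a jar or the tin is moved more than 20 mm or tipped over (distance of any of sauce_jar, spice_jar, tea_tin from where it was at the start of the episode above 0.02 m or angle between any of sauce_jar, spice_jar, tea_tin's own z axis and vertical above 0.3 rad).
It also fails if it takes over 53 s, if anything falls off the work surface, if the arm or the gripper's body presses on something with over 40 N, if the wrist force passes 120 N, or if a joint passes its speed limit or range.

## Robot

A 6-joint arm with a two-finger parallel gripper is mounted at the origin on the work surface. World frame = base frame: x ahead of the robot, y to its left, z up, the work surface at z = 0. Lengths are in m, angles in degrees, forces in N, time in s.
With the tool pointing down it reaches from about 0.425 to 1.125 m from the base axis. Payload 14.9 kg.
Tool frame: the origin (TCP) lies midway between the tips of the shut fingers; the grasp point (between the pads) lies 19 mm behind it; z points along the fingers, y is the line along which they close (so a half turn about z gives the same grasp; the last joint's range is limited). The gripper opens to 91 mm and grips with 3 to 60 N. Pads are 32 mm wide; open, the fingers measure 118 mm over their backs; the gripper's body (76 mm by 178 mm) begins 60 mm behind the grasp point.
Start: joints at [-78.169, 21.709, 99.362, -0, 58.929, -1.908], TCP at [0.166, -0.68, 0.214] pointing down, gripper open.
Joint ranges: [-158.91, 158.91], [-42.39, 125.64], [0.06, 152.35], [-60.88, 240.88], [17.5, 164.5], [-176.32, 176.32]. Speed limits (degrees/s): [108.29, 108.29, 136.94, 180, 180, 180].

## Interface

Orientations are given as [roll, pitch, yaw] about the fixed x, y, z axes, in that order (R = Rz(yaw) Ry(pitch) Rx(roll)).
In Python, from plant import env, optics, job gives the robot as it stands.
- The arm moves only by the tool send_rows, never from a script. Its argument "rows" is a list that holds one entry, the list of rows, each a list of 7 numbers: the finger opening in mm, from 0 to 91.2, then the shift along the tool's x, y, z in units of 40 mm (1.0 is 40 mm), then the turn, a rotation vector about the tool's x, y, z in degrees. In form: [[[grip, x, y, z, wx, wy, wz], ...]]. A call has 1 to 20 rows; each row shifts and turns the commanded pose from where the row before left it, along the tool's axes as they then stand; what a row does not reach is not made up. A row lasts 1/12 s, in which the tool goes at most 41.7 mm and 7.16 degrees, less where a joint would pass 70% of its speed; a pose out of reach is approached as far as the arm can. A call is refused whole if a number of a shift passes 1 or a number of a turn 7.16, either way. A call with a gripper value outside its range is refused whole. The fingers move at their own pace and stop on an object; "grip_force" is the grip in N (left out, the last holds). Time passes only in rows, so rows that do not move let the fingers close. It gives the time, the measured TCP pose, the force, the opening and the grip force at its end, in the units of the state.
- env.observe(): the state, without advancing time (a new reading comes with each control period).
- optics.capture(name): name is "scene" or "side" or "wrist"; returns (picture, depth): 400x640x3 uint8, blue, green, red; 400x640 float32, m along the optical axis (not along the pixel's ray), 0 where there is no reading.
- optics.camera_params(name): a dict with "fx", "fy", "cx", "cy" (pixels), "world_from_camera" (4x4, takes a point from camera to world coordinates); the wrist camera has in their place "tool_from_camera" (4x4, takes a point from camera to tool coordinates, whose origin is the TCP and whose axes are the flange's). Camera axes: x right, y up, looking along -z (the intrinsics and any distortion apply to the point x, -y, -z); pixel columns grow to the right and rows downward; lengths in m; the calibration is good to about 2 mm. The wrist camera is an equidistant fisheye: a pixel r from the principal point sees the ray r / f radians off the axis. A picture is of the moment at which its call begins: read the wrist's pose just before it. camera_params takes no time and is no camera call.
- job.hand_in(): hands the job in; it is judged then, once.
The state is a dict: "time": time; "qpos": joint angles; "qd": joint speeds; "joint_efforts": joint torques, N m; "tcp_pos": TCP position; "tcp_rot": TCP orientation; "ft_force": force on the tool from outside, world axes, zero at the start; "moment": the same for the moment, N m; "finger_gap": finger opening in m; "grasp_force": force on a finger pad.
Only numpy, scipy, OpenCV 4.12 (cv2) and the standard library are available. Lean on these libraries where they do the work, as an engineer would, in place of code of your own. Each camera call takes 0.05 s, during which the arm holds its last target. There are 200 camera calls.

## Working session

There is one attempt and no reset: what is moved stays moved. The work goes in short steps, Python scripts to look and compute and a tool call to move; the robot and the scene stay as the last step left them, time stands still between calls to the robot, and variables do not carry over. Pictures are saved under pics/ and viewed, at most 10 in all, crops included, and the job is handed in when it is done.

Besides the shell and the picture viewer there is one more tool, called after "Request:" in YAML: its name, and indented under it one key for each argument. send_rows: Moves the arm, as the interface text tells. Its arguments: {"type":"object","properties":{"rows":{"type":"array","items":{"type":"array","items":{"type":"array","items":{"type":"number"}}}},"grip_force":{"type":"number"}},"required":["rows"]}

```bash
mkdir -p pics; cat > h.py <<'E'
import numpy as np, cv2
from plant import env, optics, job
def cap(n):
    im,d=optics.capture(n); np.savez(f'{n}.npz',im=im,d=d); return im,d
def world(n,d):
    p=optics.camera_params(n); v,u=np.mgrid[:400,:640]
    X=np.stack([(u-p['cx'])/p['fx']*d,-(v-p['cy'])/p['fy']*d,-d,np.ones_like(d)],-1)
    return (X@np.array(p['world_from_camera']).T)[...,:3]
E
python3 - <<'E'
from h import *
a,da=cap('scene');b,db=cap('side')
cv2.imwrite('pics/a.png',a);cv2.imwrite('pics/b.png',b)
for n in('scene','side'):
    p=optics.camera_params(n);print({k:(np.round(v,3).tolist()) for k,v in p.items()})
print(env.observe())
E
```

```text
{'fx': 392.717, 'fy': 392.717, 'cx': 321.998, 'cy': 197.318, 'world_from_camera': [[-0.764, -0.553, 0.333, 0.93], [0.645, -0.662, 0.382, 0.449], [0.009, 0.507, 0.862, 1.036], [0.0, 0.0, 0.0, 1.0]]}
{'fx': 486.912, 'fy': 486.912, 'cx': 318.597, 'cy': 203.166, 'world_from_camera': [[-0.98, 0.161, -0.119, 0.406], [-0.2, -0.745, 0.636, 1.017], [0.013, 0.647, 0.762, 1.272], [0.0, 0.0, 0.0, 1.0]]}
{'time': 0.1, 'qpos': array([-7.81686752e+01,  2.17350461e+01,  9.93912397e+01, -1.88520635e-03,
        5.89291286e+01, -1.90673771e+00]), 'qd': array([ 0.03962414, -0.04475986, -0.15184254, -0.10931951,  0.01611111,
       -0.07183168]), 'joint_efforts': array([ 5.19020323e-04, -7.65036964e+01, -4.35291588e+01,  6.51417975e-02,
        3.98324279e-02, -4.03551940e-05]), 'tcp_pos': array([ 0.1661688 , -0.6796341 ,  0.21336836]), 'tcp_rot': array([-1.79944563e+02, -2.30888578e-04,  1.37390361e+01]), 'ft_force': array([-0.19399145, -0.80633265, -0.78359054]), 'moment': array([-0.01470102, -0.03034612,  0.00138071]), 'grasp_force': 0.0, 'finger_gap': 0.09114391303956663}
```

View pics/a.png

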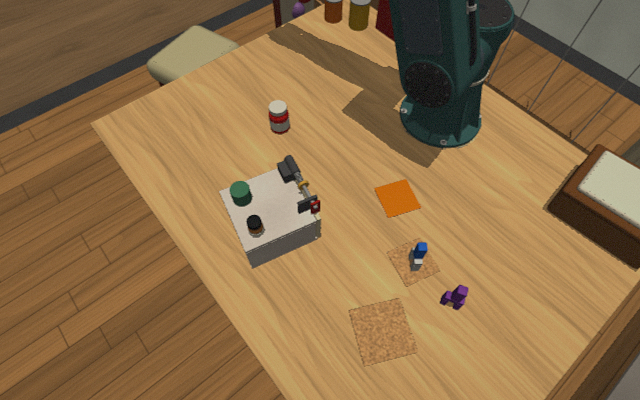

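View pics/b.png

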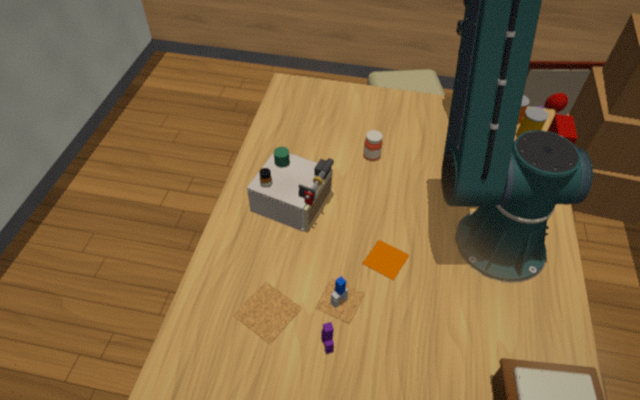

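Scene view: the blue-handled fork is at (419,252) on the small cork mat at (414,261). Lookalikes are the purple fork (457,296), the large cork mat (382,330) and the orange mat (397,198). The bin is at (270,215), with the collar at (303,186), the lug at (314,207) and the red jar at (279,117). I choose the blue fork and the smaller cork mat.

```bash
python3 - <<'E'
from h import *
S={n:np.load(n+'.npz') for n in('scene','side')}
big=[]
for n,box in(('scene',(150,290,210,350)),('side',(140,240,240,350))):
    y0,y1,x0,x1=box; big.append(cv2.resize(S[n]['im'][y0:y1,x0:x1],(395,360),interpolation=cv2.INTER_CUBIC))
f=cv2.resize(S['scene']['im'][225:320,370:480],(400,240)); g=cv2.resize(S['side']['im'][265:355,290:380],(390,240))
cv2.imwrite('pics/c.png',np.vstack([np.hstack(big),np.hstack([f,g])]))
def rect(P): r=cv2.minAreaRect(P.astype(np.float32)*1000); return np.round(np.array(r[0])/1000,4),np.round(r[1],1),round(r[2],1)
for n in S:
    d=S[n]['d']; W=world(n,d); im=S[n]['im']; h=cv2.cvtColor(im,cv2.COLOR_BGR2HSV); H,s,v=[h[...,i].astype(int) for i in range(3)]
    ok=d>0; z=W[...,2]
    x,y=W[...,0],W[...,1]; 
    print(n,'table z',np.median(z[ok&(abs(z)<.02)]))
    bl=ok&(H>100)&(H<125)&(s>120)&(z>.03)&(z<.16)&(x>.2)&(y>.0)
    print('blue',bl.sum(),W[bl].min(0),W[bl].max(0)); 
    t=bl&(z>np.percentile(z[bl],90)-.006)
    print(' top',t.sum(),np.median(W[t],0),rect(W[t][:,:2]))
    c=np.median(W[bl],0)
    cork=ok&(abs(z-.004)<.012)&(np.hypot(x-c[0],y-c[1])<.1)&(H<22)
    al=ok&(s<70)&(z>.02)&(z<.09)&(np.hypot(x-c[0],y-c[1])<.06)
    print(' alu',al.sum(),np.median(W[al],0),rect(W[al][:,:2]))
    dk=ok&(s<60)&(v>90)&(abs(z-.12)<.006)&(x>.4)
    dk=cv2.morphologyEx(dk.astype(np.uint8),cv2.MORPH_OPEN,np.ones((3,3)))>0
    print(' deck',dk.sum(),np.median(z[dk]),rect(W[dk][:,:2]))
    hi=ok&(z>.135)&(z<.2)&(np.hypot(x-W[dk][:,0].mean(),y-W[dk][:,1].mean())<.2)
    for nm,m in(('red',hi&((H<8)|(H>172))&(s>120)),('brass',hi&(H>12)&(H<32)&(s>90)),('dark',hi&(v<90)&(s<90)),('hi',hi)):
        if m.sum(): print(' ',nm,m.sum(),np.median(W[m],0).round(4),W[m].min(0).round(4),W[m].max(0).round(4))
E
```

```text
scene table z -0.0010924175310460527
blue 156 [0.46151962 0.30258003 0.07210294] [0.49066817 0.32913262 0.12276319]
 top 79 [0.47534415 0.31557076 0.11830755] (array([0.4756, 0.3151]), array([22.2, 23. ]), 43.8)
 alu 140 [0.48504721 0.32481159 0.05503129] (array([0.4755, 0.3139]), array([49.9, 22.1]), 53.9)
 deck 3799 0.11871972958830002 (array([ 0.7049, -0.0327]), array([200.8, 200.7]), 76.4)
  red 63 [0.6213 0.0652 0.1623] [0.606  0.015  0.1355] [0.787  0.0703 0.1722]
  brass 137 [0.6165 0.0021 0.1546] [ 0.5838 -0.1155  0.1403] [0.7882 0.0464 0.1735]
  dark 723 [ 0.6199 -0.0474  0.1611] [ 0.5723 -0.1025  0.1351] [0.788  0.0726 0.1778]
  hi 1456 [ 0.6408 -0.0476  0.1625] [ 0.572  -0.1179  0.1351] [0.7903 0.0732 0.1778]
side table z -0.0009844798561952084
blue 130 [0.45974869 0.30204916 0.06825276] [0.48442365 0.33030732 0.12420203]
 top 60 [0.47220796 0.31722486 0.11838675] (array([0.472 , 0.3166]), array([23.1, 20.9]), 55.9)
 alu 142 [0.47680866 0.32708241 0.05286968] (array([0.4695, 0.3193]), array([49.4, 23.9]), 36.3)
 deck 1749 0.11889535475865665 (array([ 1.4329, -0.364 ]), array([ 224.3, 1828.8]), 65.4)
  red 71 [0.6146 0.0644 0.1597] [0.6041 0.023  0.1357] [0.774  0.0715 0.1728]
  brass 120 [0.613  0.0029 0.1566] [ 0.569  -0.1079  0.1369] [0.7858 0.0416 0.1762]
  dark 346 [ 0.6115 -0.0499  0.1609] [ 0.5716 -0.1002  0.1351] [0.7815 0.0727 0.1791]
  hi 955 [ 0.6377 -0.0267  0.1608] [ 0.569  -0.1185  0.1351] [0.7878 0.0727 0.1791]
```

View pics/c.png

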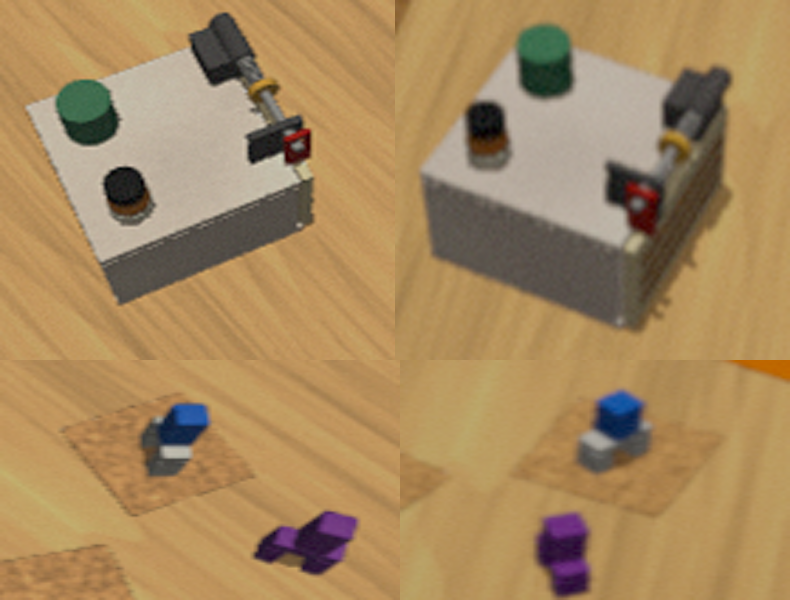

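The crop confirms the blue fork with an aluminium yoke on the smaller cork mat, and it shows the collar, bracket and lug clearly. Next I fit the precise poses.

```bash
cat >> h.py <<'E'
from scipy.optimize import least_squares
def box(P,c,h):
    q=abs(P-c)-h; return np.linalg.norm(np.maximum(q,0),axis=1)+np.minimum(q.max(1),0)
def sdfork(P):
    return np.min([box(P,[0,0,.086],[.012,.012,.030]),box(P,[0,0,.048],[.011,.024,.008]),
      box(P,[0,.017,.02],[.011,.007,.02]),box(P,[0,-.017,.02],[.011,.007,.02])],axis=0)
def fitfork(P,z0=.004,g=None):
    best=None
    for a in np.radians(range(-90,90,15)):
        def f(p):
            Q=P-np.array([p[0],p[1],z0]); c,s=np.cos(p[2]),np.sin(p[2])
            return sdfork(np.stack([c*Q[:,0]+s*Q[:,1],-s*Q[:,0]+c*Q[:,1],Q[:,2]],1))
        r=least_squares(f,[*P[:,:2].mean(0),a],loss='soft_l1',f_scale=.003,x_scale=[.01,.01,.1])
        if best is None or r.cost<best.cost: best=r
    return best.x[:2].round(4),np.degrees(best.x[2]).round(1),best.cost,np.median(abs(best.fun))
E
python3 - <<'E'
from h import *
A=[]
Bw={'y':[]}
for n in('scene','side'):
    S=np.load(n+'.npz'); d=S['d'];W=world(n,d);W[...,2]+=.001;h=cv2.cvtColor(S['im'],cv2.COLOR_BGR2HSV);H,s,v=[h[...,i].astype(int) for i in range(3)]
    x,y,z=W[...,0],W[...,1],W[...,2]; near=(d>0)&(np.hypot(x-.4745,y-.316)<.06)
    m=near&(z>.015)&(z<.135); P=W[m]; A.append(P); print(n,len(P),fitfork(P))
    # mat: cork-coloured pixels vs wood
    c=(.45<x)&(abs(z-.002)<.015)&(np.hypot(x-.475,y-.316)<.13)&(d>0)
    print(' handle vs wood HSV', h[c].mean(0))
    # bar profile in bin frame
    a=np.radians(-13.6);ex=np.array([np.cos(a),np.sin(a)]);ey=np.array([-ex[1],ex[0]])
    q=W[...,:2]-[.7049,-.0327]; bx=q@ex;by=q@ey
    for nm,mm in(('yellow',(H>15)&(H<30)&(s>110)&(z>.142)),('red',((H<8)|(H>172))&(s>130)&(z>.135)),('grey bar',(s<80)&(v>95)&(z>.15)&(z<.168)),('dark',(v<85)&(z>.14))):
        mm=mm&(d>0)&(abs(bx+.1)<.03)&(abs(by)<.13)&(z<.19)
        if mm.sum(): print(' ',nm,mm.sum(),'bx',np.percentile(bx[mm],[2,50,98]).round(4),'by',np.percentile(by[mm],[2,25,50,75,98]).round(4),'z',np.percentile(z[mm],[2,50,98]).round(4))
    dk=(d>0)&(s<60)&(v>90)&(abs(z-.12)<.006)&(np.hypot(x-.7,y+.03)<.17)
    dk=cv2.morphologyEx(dk.astype(np.uint8),cv2.MORPH_OPEN,np.ones((3,3)))>0
    print(' deck',cv2.minAreaRect(W[dk][:,:2].astype(np.float32)*1000))
print(fitfork(np.vstack(A)))
E
```

```text
scene 338 (array([0.4735, 0.3144]), np.float64(-38.9), np.float64(0.00015976309628585044), np.float64(0.0005568945767576387))
 handle vs wood HSV [ 17.58727735 129.97557252 185.54351145]
  yellow 64 bx [-0.1181 -0.1009 -0.0848] by [-0.0953  0.0043  0.0072  0.0083  0.0425] z [0.1469 0.1641 0.1717]
  red 57 bx [-0.1185 -0.1043 -0.0945] by [0.0703 0.0744 0.0759 0.0767 0.0779] z [0.1371 0.1662 0.1716]
  grey bar 90 bx [-0.112  -0.1042 -0.0857] by [-0.091  -0.0096  0.0221  0.0416  0.0805] z [0.1505 0.1593 0.1639]
  dark 511 bx [-0.1166 -0.0953 -0.0715] by [-0.09   -0.0667 -0.0435  0.0584  0.0772] z [0.142  0.1594 0.1718]
 deck ((704.9120483398438, -32.70475769042969), (200.81813049316406, 200.67889404296875), 76.40514373779297)
side 326 (array([0.4729, 0.3137]), np.float64(-38.7), np.float64(0.0002701085204027925), np.float64(0.0007481643024675514))
 handle vs wood HSV [ 18.61874781 127.85449458 178.62224554]
  yellow 49 bx [-0.12   -0.1109 -0.0957] by [-0.0959 -0.0004  0.0058  0.0082  0.0102] z [0.1472 0.1629 0.1732]
  red 69 bx [-0.1213 -0.1114 -0.0906] by [0.0544 0.071  0.0741 0.0755 0.078 ] z [0.1357 0.159  0.1721]
  grey bar 67 bx [-0.11   -0.1049 -0.0715] by [-0.0881 -0.0199  0.0131  0.0335  0.0792] z [0.1514 0.1603 0.1667]
  dark 294 bx [-0.1202 -0.1001 -0.0735] by [-0.0884 -0.0636 -0.0426  0.0586  0.078 ] z [0.1408 0.1593 0.1714]
 deck ((705.9318237304688, -34.17228698730469), (209.17352294921875, 202.3199462890625), 78.3134994506836)
(array([0.4733, 0.3141]), np.float64(-38.6), np.float64(0.0004445687347030128), np.float64(0.0006917229916841164))
```

```bash
cat >> h.py <<'E'
from scipy.spatial.transform import Rotation as Ro
def plan(wps,p=None,r=None):
    o=env.observe(); p=o['tcp_pos'] if p is None else np.array(p); r=o['tcp_rot'] if r is None else r
    R=Ro.from_euler('xyz',r,degrees=True)
    for w in wps:   # (x,y,z,yaw,nrows): all shifts with the turn spread evenly
        n=w[4]; T=Ro.from_euler('xyz',[180,0,w[3]],degrees=True); rv=(R.inv()*T).as_rotvec(degrees=True)/n
        print('rows',n)
        sh=(np.array(w[:3])-p)/n
        rows=[]
        for i in range(n):
            u=R.inv().apply(sh)/.04; rows.append(np.r_[u,rv].round(3)); R=R*Ro.from_rotvec(rv,degrees=True)
        for q in (rows if np.abs(rv).max()>.5 else rows[:1]): print(q.tolist())
        p=np.array(w[:3])
def st():
    o=env.observe(); print({k:np.round(o[k],4).tolist() for k in('time','tcp_pos','tcp_rot','ft_force','finger_gap','grasp_force')})
E
python3 -c "
from h import *
plan([(.62,-.2,.30,13.74,22),(.4733,.3141,.26,13.74,18),(.4733,.3141,.26,51.3,6)])"
```

```text
rows 22
[0.63, -0.407, -0.098, -0.003, -0.0, -0.0]
rows 18
[-0.028, -0.742, 0.056, -0.0, -0.0, -0.0]
rows 6
[0.0, 0.0, 0.0, -0.0, 0.0, -6.26]
[0.0, 0.0, 0.0, -0.0, 0.0, -6.26]
[0.0, 0.0, 0.0, -0.0, 0.0, -6.26]
[0.0, 0.0, 0.0, -0.0, 0.0, -6.26]
[0.0, 0.0, 0.0, -0.0, 0.0, -6.26]
[0.0, 0.0, 0.0, -0.0, 0.0, -6.26]
```

Request:
send_rows:
  rows:
    - [[60,0.69,-0.45,-0.11,0,0,0],[60,0.69,-0.45,-0.11,0,0,0],[60,0.69,-0.45,-0.11,0,0,0],[60,0.69,-0.45,-0.11,0,0,0],[60,0.69,-0.45,-0.11,0,0,0],[60,0.69,-0.45,-0.11,0,0,0],[60,0.69,-0.45,-0.11,0,0,0],[60,0.69,-0.45,-0.11,0,0,0],[60,0.69,-0.45,-0.11,0,0,0],[60,0.69,-0.45,-0.11,0,0,0],[60,0.69,-0.45,-0.11,0,0,0],[60,0.69,-0.45,-0.11,0,0,0],[60,0.69,-0.45,-0.11,0,0,0],[60,0.69,-0.45,-0.11,0,0,0],[60,0.69,-0.45,-0.11,0,0,0],[60,0.69,-0.45,-0.11,0,0,0],[60,0.69,-0.45,-0.11,0,0,0],[60,0.69,-0.45,-0.11,0,0,0],[60,0.69,-0.45,-0.11,0,0,0],[60,0.69,-0.45,-0.11,0,0,0]]

```text
time: 1.77
tcp_pos: [0.6177, -0.1977, 0.3019]
tcp_rot: [-180.0, 0.0, 13.7]
ft_force: [0.6, -0.1, 0.0]
finger_gap: 0.06
grasp_force: 0.0
```

Request:
send_rows:
  rows:
    - [[60,-0.03,-0.74,0.06,0,0,-2],[60,0,-0.74,0.06,0,0,-2],[60,0.02,-0.74,0.06,0,0,-2],[60,0.05,-0.74,0.06,0,0,-2],[60,0.08,-0.74,0.06,0,0,-2],[60,0.1,-0.74,0.06,0,0,-2],[60,0.13,-0.73,0.06,0,0,-2],[60,0.15,-0.73,0.06,0,0,-2],[60,0.18,-0.72,0.06,0,0,-2],[60,0.2,-0.72,0.06,0,0,-2],[60,0.23,-0.71,0.06,0,0,-2],[60,0.25,-0.7,0.06,0,0,-2],[60,0.28,-0.69,0.06,0,0,-2],[60,0.3,-0.68,0.06,0,0,-2],[60,0.33,-0.67,0.06,0,0,-2],[60,0.35,-0.66,0.06,0,0,-2],[60,0.37,-0.65,0.06,0,0,-2],[60,0.39,-0.63,0.06,0,0,-2],[60,0,0,0,0,0,0],[60,0,0,0,0,0,0]]

```text
time: 3.43
tcp_pos: [0.4696, 0.3168, 0.2583]
tcp_rot: [-180.0, 0.1, 49.9]
ft_force: [0.0, -0.7, -0.3]
finger_gap: 0.0598
grasp_force: 0.0
```

```bash
python3 -c "
from h import *
st()
plan([(.4733,.3141,.14,51.3,10),(.4733,.3141,.079,51.3,4)])"
```

```text
{'time': 3.4333, 'tcp_pos': [0.4696, 0.3168, 0.2583], 'tcp_rot': [-179.9887, 0.0505, 49.8609], 'ft_force': [0.0376, -0.6864, -0.3029], 'finger_gap': 0.0598, 'grasp_force': 0.0}
rows 10
[0.001, 0.011, 0.296, -0.001, 0.005, -0.144]
rows 4
[0.0, -0.0, 0.381, -0.0, 0.0, 0.0]
```

Request:
send_rows:
  rows:
    - [[60,0,0.01,0.37,0,0,-0.12],[60,0,0.01,0.37,0,0,-0.12],[60,0,0.01,0.37,0,0,-0.12],[60,0,0.01,0.37,0,0,-0.12],[60,0,0.01,0.37,0,0,-0.12],[60,0,0.01,0.37,0,0,-0.12],[60,0,0.01,0.37,0,0,-0.12],[60,0,0.01,0.37,0,0,-0.12],[60,0,0.01,0.37,0,0,-0.12],[60,0,0.01,0.37,0,0,-0.12],[60,0,0.01,0.37,0,0,-0.12],[60,0,0.01,0.37,0,0,-0.12],[60,0,0,0,0,0,0],[60,0,0,0,0,0,0],[60,0,0,0,0,0,0]]

```text
time: 4.68
tcp_pos: [0.4746, 0.3126, 0.0819]
tcp_rot: [180.0, -0.0, 51.1]
ft_force: [-0.2, 0.6, -0.3]
finger_gap: 0.0596
grasp_force: 0.0
```

```bash
python3 - <<'E'
from h import *
st()
a,_=cap('scene');b,_=cap('side')
cv2.imwrite('pics/d.png',np.hstack([cv2.resize(a[190:320,350:480],(390,390)),cv2.resize(b[225:355,270:400],(390,390))]))
E
```

```text
{'time': 4.6833, 'tcp_pos': [0.4746, 0.3126, 0.0819], 'tcp_rot': [179.9861, -0.0342, 51.1277], 'ft_force': [-0.2431, 0.6156, -0.26], 'finger_gap': 0.0596, 'grasp_force': 0.0}
```

View pics/d.png

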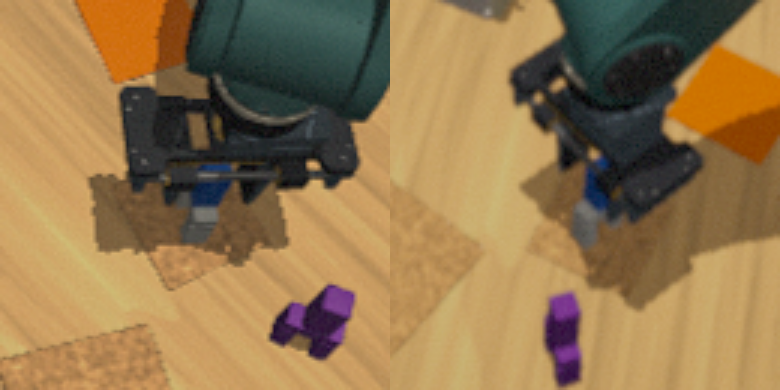

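The picture shows the fingers on either side of the blue handle, clear of the purple fork. I'm closing the gripper.

Request:
send_rows:
  rows:
    - [[10,0,0,0,0,0,0],[10,0,0,0,0,0,0],[10,0,0,0,0,0,0],[10,0,0,0,0,0,0],[10,0,0,0,0,0,0],[10,0,0,0,0,0,0],[10,0,0,0,0,0,0],[10,0,0,0,0,0,0],[10,0,0,-0.5,0,0,0],[10,0,0,-0.7,0,0,0],[10,0,0,-0.7,0,0,0],[10,0,0,-0.7,0,0,0],[10,0,0,-0.7,0,0,0],[10,0,0,-0.7,0,0,0],[10,0,0,-0.7,0,0,0],[10,0,0,-0.7,0,0,0],[10,0,0,-0.5,0,0,0],[10,0,0,0,0,0,0]]
  grip_force: 50

```text
time: 6.28
tcp_pos: [0.4754, 0.3138, 0.3216]
tcp_rot: [179.9, -0.3, 51.2]
ft_force: [1.6, 0.7, -0.5]
finger_gap: 0.024
grasp_force: 50.0
```

```bash
python3 -c "
from h import *
st()
plan([(.6133,.0224,.31,-13.6,18)])"
```

```text
{'time': 6.2833, 'tcp_pos': [0.4754, 0.3138, 0.3216], 'tcp_rot': [179.8846, -0.3223, 51.1799], 'ft_force': [1.5586, 0.661, -0.4777], 'finger_gap': 0.024, 'grasp_force': 49.9997}
rows 18
[-0.195, 0.403, 0.016, -0.004, -0.02, 3.599]
[-0.17, 0.414, 0.016, -0.004, -0.02, 3.599]
[-0.143, 0.424, 0.016, -0.004, -0.02, 3.599]
[-0.116, 0.432, 0.016, -0.004, -0.02, 3.599]
[-0.089, 0.439, 0.016, -0.004, -0.02, 3.599]
[-0.061, 0.443, 0.016, -0.004, -0.02, 3.599]
[-0.033, 0.446, 0.016, -0.004, -0.02, 3.599]
[-0.005, 0.448, 0.016, -0.004, -0.02, 3.599]
[0.023, 0.447, 0.016, -0.004, -0.02, 3.599]
[0.051, 0.445, 0.016, -0.004, -0.02, 3.599]
[0.079, 0.441, 0.016, -0.004, -0.02, 3.599]
[0.106, 0.435, 0.016, -0.004, -0.02, 3.599]
[0.133, 0.427, 0.016, -0.004, -0.02, 3.599]
[0.16, 0.418, 0.016, -0.004, -0.02, 3.599]
[0.186, 0.407, 0.016, -0.004, -0.02, 3.599]
[0.211, 0.395, 0.016, -0.004, -0.02, 3.599]
[0.235, 0.381, 0.016, -0.004, -0.02, 3.599]
[0.259, 0.365, 0.016, -0.004, -0.02, 3.599]
```

Request:
send_rows:
  rows:
    - [[10,-0.2,0.4,0.01,0,0,3.6],[10,-0.17,0.41,0.01,0,0,3.6],[10,-0.14,0.42,0.01,0,0,3.6],[10,-0.12,0.43,0.01,0,0,3.6],[10,-0.09,0.44,0.01,0,0,3.6],[10,-0.06,0.44,0.01,0,0,3.6],[10,-0.03,0.45,0.01,0,0,3.6],[10,0,0.45,0.01,0,0,3.6],[10,0.02,0.45,0.01,0,0,3.6],[10,0.05,0.45,0.01,0,0,3.6],[10,0.08,0.44,0.01,0,0,3.6],[10,0.11,0.44,0.01,0,0,3.6],[10,0.13,0.43,0.01,0,0,3.6],[10,0.16,0.42,0.01,0,0,3.6],[10,0.19,0.41,0.01,0,0,3.6],[10,0.21,0.4,0.01,0,0,3.6],[10,0.24,0.38,0.01,0,0,3.6],[10,0.26,0.37,0.01,0,0,3.6],[10,0,0,0,0,0,0],[10,0,0,0,0,0,0]]

```text
time: 7.95
tcp_pos: [0.6117, 0.0201, 0.3086]
tcp_rot: [180.0, 0.1, -13.6]
ft_force: [-0.1, -0.4, -0.9]
finger_gap: 0.0237
grasp_force: 50.0
```

```bash
python3 - <<'E'
from h import *
st()
plan([(.6133,.0224,.24,-13.6,5)])
w,dw=cap('wrist');a,_=cap('scene');b,_=cap('side')
cv2.imwrite('pics/e.png',np.vstack([cv2.resize(w,(640,400))[:, :],np.hstack([cv2.resize(a[110:240,220:430],(320,198)),cv2.resize(b[120:250,220:430],(320,198))])]))
p=optics.camera_params('wrist');print({k:np.round(v,3).tolist() for k,v in p.items()})
E
```

```text
{'time': 7.95, 'tcp_pos': [0.6117, 0.0201, 0.3086], 'tcp_rot': [179.9826, 0.0965, -13.6419], 'ft_force': [-0.0789, -0.3626, -0.9193], 'finger_gap': 0.0237, 'grasp_force': 49.9998}
rows 5
[0.006, -0.013, 0.343, 0.003, 0.019, -0.008]
{'fx': 309.707, 'fy': 309.707, 'cx': 319.355, 'cy': 198.401, 'tool_from_camera': [[0.0, 0.958, 0.285, 0.079], [1.0, -0.0, 0.0, -0.001], [0.0, 0.285, -0.958, -0.172], [0.0, 0.0, 0.0, 1.0]]}
```

View pics/e.png

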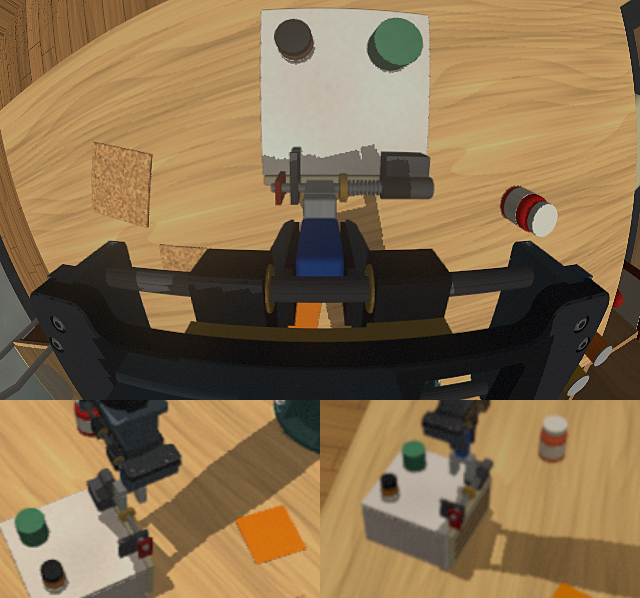

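The wrist view shows the fork yoke (320,205) above the bar, between the bracket (296,175) and the collar (343,187), with the lug at (279,187). I measure these directly in the tool frame.

```bash
cat >> h.py <<'E'
def wristcloud(d):
    p=optics.camera_params('wrist'); v,u=np.mgrid[:400,:640]; a=(u-p['cx']);b=(v-p['cy']); r=np.hypot(a,b)+1e-9; th=r/p['fx']
    t=np.tan(th)*d
    X=np.stack([a/r*t,-b/r*t,-d,np.ones_like(d)],-1)
    return (X@np.array(p['tool_from_camera']).T)[...,:3]
E
python3 - <<'E'
from h import *
S=np.load('wrist.npz');im,d=S['im'],S['d'];T=wristcloud(d)
for nm,(u0,u1,v0,v1) in dict(collar=(340,346,175,200),bracket=(292,300,150,202),lug=(275,283,173,203),barfree=(301,303,183,193),coil=(352,378,183,193),housing=(385,425,155,192),yoke=(306,334,186,218),deck=(280,410,80,140)).items():
    P=T[v0:v1,u0:u1].reshape(-1,3); ok=(d[v0:v1,u0:u1].ravel()>0); P=P[ok]
    print(nm,len(P)); print(np.percentile(P,[5,25,50,75,95],axis=0).T.round(4).tolist())
print('row188'); 
for u in range(272,400,4): print(u,im[188,u].tolist(),T[188,u].round(4).tolist())
E
```

```text
collar 148
[[-0.013, -0.0072, -0.0005, 0.0054, 0.0093], [0.0204, 0.0214, 0.0231, 0.0246, 0.0258], [0.1365, 0.1375, 0.1389, 0.1419, 0.1459]]
bracket 415
[[-0.0148, -0.0028, 0.01, 0.0236, 0.0339], [-0.0294, -0.0278, -0.0257, -0.0243, -0.0239], [0.1366, 0.1375, 0.1382, 0.1484, 0.1784]]
lug 239
[[-0.0168, -0.0105, -0.0019, 0.0038, 0.0063], [-0.0529, -0.0464, -0.0443, -0.0424, -0.0418], [0.1367, 0.1376, 0.1387, 0.153, 0.1889]]
barfree 20
[[-0.0527, -0.0067, -0.0039, -0.0014, -0.0001], [-0.0291, -0.0207, -0.0206, -0.0196, -0.0196], [0.1468, 0.1481, 0.1488, 0.1495, 0.3074]]
coil 258
[[-0.0082, -0.0062, -0.0033, -0.001, 0.001], [0.0349, 0.04, 0.0481, 0.0541, 0.0606], [0.1439, 0.1451, 0.1475, 0.149, 0.152]]
housing 1471
[[-0.0041, 0.0035, 0.0116, 0.0218, 0.0299], [0.0716, 0.08, 0.0913, 0.1031, 0.1124], [0.1404, 0.1436, 0.1525, 0.1535, 0.1574]]
yoke 892
[[0.01, 0.0144, 0.0199, 0.0218, 0.0222], [-0.0092, -0.0057, -0.0009, 0.0039, 0.0075], [0.0194, 0.0201, 0.0209, 0.0316, 0.0508]]
deck 7770
[[0.0476, 0.0616, 0.0791, 0.0966, 0.1106], [-0.0394, -0.0095, 0.0278, 0.0656, 0.097], [0.1862, 0.1869, 0.1
[... 703 characters left out ...]
.0083, 0.0477]
336 [85, 89, 91] [-0.0041, 0.0167, 0.1466]
340 [45, 79, 99] [-0.0018, 0.0203, 0.138]
344 [49, 92, 120] [-0.0016, 0.0244, 0.1372]
348 [69, 71, 73] [-0.0046, 0.0297, 0.1487]
352 [80, 82, 85] [-0.0043, 0.0339, 0.1476]
356 [85, 88, 91] [-0.0046, 0.0383, 0.1488]
360 [83, 86, 89] [-0.0044, 0.0426, 0.1482]
364 [83, 87, 89] [-0.0043, 0.0469, 0.1478]
368 [85, 89, 91] [-0.0042, 0.0512, 0.1476]
372 [82, 86, 86] [-0.0046, 0.0559, 0.149]
376 [85, 88, 90] [-0.0044, 0.0601, 0.1483]
380 [82, 87, 88] [-0.0043, 0.0646, 0.1483]
384 [44, 48, 52] [-0.0024, 0.0674, 0.1408]
388 [44, 48, 54] [-0.0021, 0.0715, 0.1398]
392 [44, 49, 52] [-0.002, 0.0759, 0.1397]
396 [43, 49, 53] [-0.0025, 0.0808, 0.1417]
```

Request:
send_rows:
  rows:
    - [[10,-0.06,-0.05,0,0,0,0],[10,0,0,0.2,0,0,0],[10,0,0,0.2,0,0,0],[10,0,0,0.2,0,0,0],[10,0,0,0.2,0,0,0],[10,0,0,0.2,0,0,0],[10,0,0,0.2,0,0,0],[10,0,0,0.2,0,0,0],[10,0,0,0.2,0,0,0],[10,0,0,0,0,0,0],[10,0,0,0,0,0,0]]

```text
time: 9.02
tcp_pos: [0.61, 0.0231, 0.2454]
tcp_rot: [180.0, 0.0, -13.6]
ft_force: [-0.2, -1.3, -0.6]
finger_gap: 0.0239
grasp_force: 50.0
```

```bash
python3 - <<'E'
from h import *
st()
w,d=cap('wrist');T=wristcloud(d)
cv2.imwrite('pics/f.png',cv2.resize(w[100:300,220:460],(720,600)))
print('x yaw check: bin frame TCP', (env.observe()['tcp_pos'][:2]-[.7049,-.0327])@np.array([[.972,.2351],[-.2351,.972]]))
E
```

```text
{'time': 9.0167, 'tcp_pos': [0.61, 0.0231, 0.2454], 'tcp_rot': [179.9898, 0.047, -13.6205], 'ft_force': [-0.2123, -1.3447, -0.6196], 'finger_gap': 0.0239, 'grasp_force': 49.9996}
x yaw check: bin frame TCP [-0.10504043  0.03196037]
```

View pics/f.png

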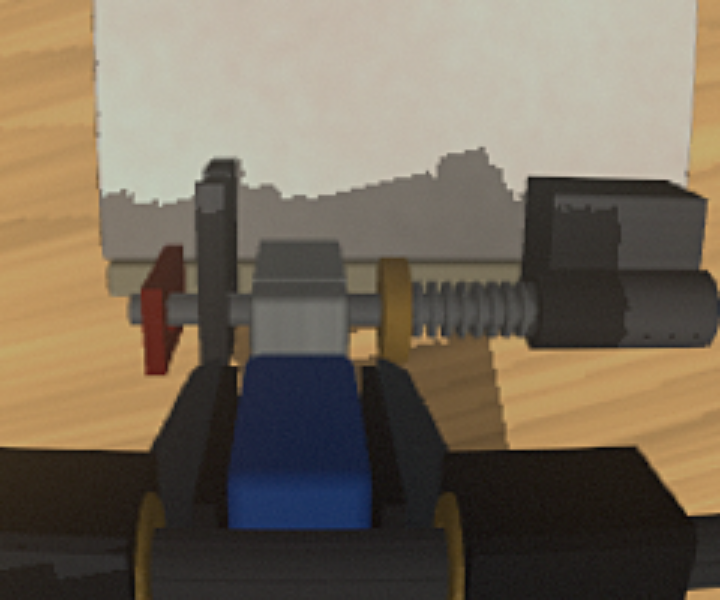

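The fork hangs between the bracket (216) and the collar (393), over the bar. I'll check the x-centring before lowering it further.

```bash
python3 - <<'E'
from h import *
S=np.load('wrist.npz');d=S['d'];im=S['im'];T=wristcloud(d)
h=cv2.cvtColor(im,cv2.COLOR_BGR2HSV)
f=lambda u,v:(220+u/3,100+v/3)
v,u=np.mgrid[:400,:640]
def reg(u0,u1,v0,v1): return (u>220+u0/3)&(u<220+u1/3)&(v>100+v0/3)&(v<100+v1/3)&(d>0)
for nm,m,r in(('collar',reg(380,408,262,362),.016),('housing',reg(545,700,275,345),None),('bar',reg(350,376,296,326),.005),('bar2',reg(170,196,294,324),.005)):
    P=T[m]; P=P[P[:,2]<.12] 
    if r is None: r0=.0125
    else: r0=r
    g=lambda p:np.hypot(P[:,0]-p[0],P[:,2]-p[1])-(r0 if r else p[2])
    s=least_squares(g,[-.003,.09] if r else [-.003,.09,.012],loss='soft_l1',f_scale=.001); print(nm,len(P),s.x.round(4),np.median(abs(s.fun)).round(5))
m=reg(145,165,285,375); print('lug x',np.percentile(T[m][:,0],[1,50,99]),T[m][:,2].min())
m=reg(255,345,240,270); print('yoke face x',np.percentile(T[m],[5,50,95],axis=0).round(4).tolist())
m=reg(257,342,275,350); print('yoke top', np.percentile(T[m],[5,50,95],axis=0).round(4).tolist())
m=reg(150,600,50,140);print('deck z',np.median(T[m][:,2]))
m=reg(105,690,262,292); print('board', np.percentile(T[m],[5,50,95],axis=0).round(4).tolist())
E
```

```text
collar 297 [-0.0027  0.09  ] 0.00054
housing 1188 [-0.0025  0.0894  0.012 ] 0.00041
bar 90 [-0.0026  0.0896] 0.00038
bar2 81 [-0.0024  0.0897] 0.00039
lug x [-0.01752998 -0.0045565   0.00790338] 0.07263159163127489
yoke face x [[0.0211, -0.0104, 0.0439], [0.0218, -0.0005, 0.0579], [0.0222, 0.0093, 0.0715]]
yoke top [[0.0105, -0.0091, 0.0193], [0.0182, -0.0006, 0.0205], [0.0222, 0.0073, 0.0347]]
deck z 0.12442999031349453
board [[-0.0056, -0.0558, 0.03], [0.007, 0.0271, 0.0872], [0.022, 0.1082, 0.1273]]
```

Request:
send_rows:
  rows:
    - [[10,0,0,0.15,0,0,0],[10,0,0,0.15,0,0,0],[10,0,0,0.15,0,0,0],[10,0,0,0.15,0,0,0],[10,0,0,0.15,0,0,0],[10,0,0,0,0,0,0],[10,0,0,0,0,0,0]]

```text
time: 9.65
tcp_pos: [0.61, 0.0231, 0.2154]
tcp_rot: [180.0, 0.0, -13.6]
ft_force: [0.4, -0.4, -1.6]
finger_gap: 0.0236
grasp_force: 50.0
```

Request:
send_rows:
  rows:
    - [[10,0,0.1,0,0,0,0],[10,0,0.1,0,0,0,0],[10,0,0.1,0,0,0,0],[10,0,0.1,0,0,0,0],[10,0,0.1,0,0,0,0],[10,0,0.05,0,0,0,0],[10,0,0.05,0,0,0,0],[10,0,0,0,0,0,0],[10,0,0,0,0,0,0],[10,0,0,0,0,0,0]]

```text
time: 10.48
tcp_pos: [0.6047, -0.0002, 0.216]
tcp_rot: [-180.0, -0.0, -13.6]
ft_force: [2.3, 2.6, 0.4]
finger_gap: 0.0238
grasp_force: 50.0
```

```bash
python3 - <<'E'
from h import *
st()
w,d=cap('wrist');b,_=cap('side')
cv2.imwrite('pics/g.png',np.hstack([cv2.resize(w[110:260,220:460],(480,300)),cv2.resize(b[140:260,230:358],(320,300))]))
E
```

```text
{'time': 10.4833, 'tcp_pos': [0.6047, -0.0002, 0.216], 'tcp_rot': [-179.9986, -0.0166, -13.6147], 'ft_force': [2.2703, 2.5831, 0.3822], 'finger_gap': 0.0238, 'grasp_force': 50.0002}
```

View pics/g.png

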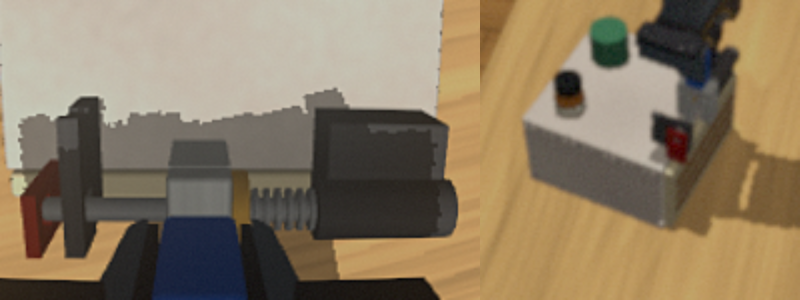

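The collar is compressed and the bar end sits right at the lug's inner face, but the front is still shut. I'll push a few mm further and wait.

Request:
send_rows:
  rows:
    - [[10,0,0.05,0,0,0,0],[10,0,0.05,0,0,0,0],[10,0,0,0,0,0,0],[10,0,0,0,0,0,0],[10,0,0,0,0,0,0],[10,0,0,0,0,0,0],[10,0,0,0,0,0,0],[10,0,0,0,0,0,0],[10,0,0,0,0,0,0],[10,0,0,0,0,0,0],[10,0,0,0,0,0,0],[10,0,0,0,0,0,0],[10,0,0,0,0,0,0],[10,0,0,0,0,0,0],[10,0,0,0,0,0,0],[10,0,0,0,0,0,0],[10,0,0,0,0,0,0],[10,0,0,0,0,0,0]]

```text
time: 12.08
tcp_pos: [0.6037, -0.0041, 0.216]
tcp_rot: [-180.0, -0.0, -13.6]
ft_force: [3.1, 4.4, -0.7]
finger_gap: 0.0238
grasp_force: 50.0
```

```bash
python3 - <<'E'
from h import *
st()
w,d=cap('wrist');b,_=cap('side')
cv2.imwrite('pics/i.png',np.hstack([cv2.resize(w[110:260,220:460],(480,300)),cv2.resize(b[140:260,230:358],(320,300))]))
E
```

```text
{'time': 12.0833, 'tcp_pos': [0.6037, -0.0041, 0.216], 'tcp_rot': [-179.9979, -0.0081, -13.6194], 'ft_force': [3.0865, 4.4073, -0.6657], 'finger_gap': 0.0238, 'grasp_force': 50.0004}
```

View pics/i.png

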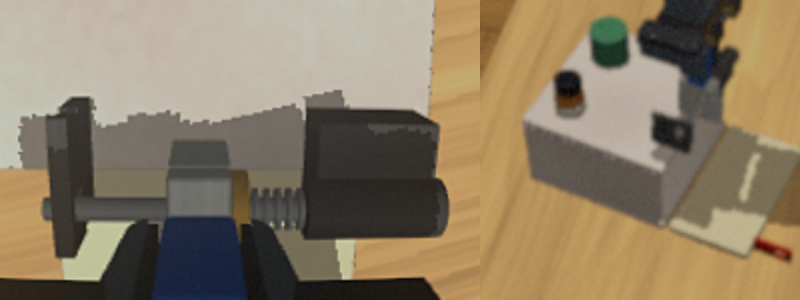

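The front is fully open on the table. I'll back off gently so the bar returns, then lift.

Request:
send_rows:
  rows:
    - [[10,0,-0.1,0,0,0,0],[10,0,-0.1,0,0,0,0],[10,0,-0.1,0,0,0,0],[10,0,-0.1,0,0,0,0],[10,0,-0.1,0,0,0,0],[10,0,-0.1,0,0,0,0],[10,0,-0.07,0,0,0,0],[10,0,0,0,0,0,0],[10,0,0,-0.2,0,0,0],[10,0,0,-0.2,0,0,0],[10,0,0,-0.2,0,0,0],[10,0,0,-0.3,0,0,0],[10,0,0,-0.4,0,0,0],[10,0,0,-0.4,0,0,0],[10,0,0,-0.4,0,0,0],[10,0,0,-0.4,0,0,0],[10,0,0,0,0,0,0],[10,0,0,0,0,0,0]]

```text
time: 13.68
tcp_pos: [0.6103, 0.0218, 0.3171]
tcp_rot: [-180.0, -0.1, -13.6]
ft_force: [-0.6, 0.6, -1.9]
finger_gap: 0.0239
grasp_force: 50.0
```

```bash
python3 -c "
from h import *
st()
plan([(.4746,.3126,.25,51.1,18)])"
```

```text
{'time': 13.6833, 'tcp_pos': [0.6103, 0.0218, 0.3171], 'tcp_rot': [-179.9724, -0.12, -13.6305], 'ft_force': [-0.5749, 0.5828, -1.9352], 'finger_gap': 0.0239, 'grasp_force': 49.9997}
rows 18
[-0.279, -0.348, 0.093, 0.002, -0.007, -3.596]
[-0.256, -0.365, 0.093, 0.002, -0.007, -3.596]
[-0.233, -0.38, 0.093, 0.002, -0.007, -3.596]
[-0.208, -0.394, 0.093, 0.002, -0.007, -3.596]
[-0.183, -0.406, 0.093, 0.002, -0.007, -3.596]
[-0.157, -0.417, 0.093, 0.002, -0.007, -3.596]
[-0.131, -0.426, 0.093, 0.002, -0.007, -3.596]
[-0.104, -0.433, 0.093, 0.002, -0.007, -3.596]
[-0.077, -0.439, 0.093, 0.002, -0.007, -3.596]
[-0.049, -0.443, 0.093, 0.002, -0.007, -3.596]
[-0.021, -0.445, 0.093, 0.002, -0.007, -3.596]
[0.007, -0.446, 0.093, 0.002, -0.007, -3.596]
[0.035, -0.444, 0.093, 0.002, -0.007, -3.596]
[0.063, -0.441, 0.093, 0.002, -0.007, -3.596]
[0.09, -0.436, 0.093, 0.002, -0.007, -3.596]
[0.118, -0.43, 0.093, 0.002, -0.007, -3.596]
[0.144, -0.422, 0.093, 0.002, -0.007, -3.596]
[0.17, -0.412, 0.093, 0.002, -0.007, -3.596]
```

Request:
send_rows:
  rows:
    - [[10,-0.28,-0.35,0.09,0,0,-3.6],[10,-0.26,-0.36,0.09,0,0,-3.6],[10,-0.23,-0.38,0.09,0,0,-3.6],[10,-0.21,-0.39,0.09,0,0,-3.6],[10,-0.18,-0.41,0.09,0,0,-3.6],[10,-0.16,-0.42,0.09,0,0,-3.6],[10,-0.13,-0.43,0.09,0,0,-3.6],[10,-0.1,-0.43,0.09,0,0,-3.6],[10,-0.08,-0.44,0.09,0,0,-3.6],[10,-0.05,-0.44,0.09,0,0,-3.6],[10,-0.02,-0.45,0.09,0,0,-3.6],[10,0.01,-0.45,0.09,0,0,-3.6],[10,0.04,-0.44,0.09,0,0,-3.6],[10,0.06,-0.44,0.09,0,0,-3.6],[10,0.09,-0.44,0.09,0,0,-3.6],[10,0.12,-0.43,0.09,0,0,-3.6],[10,0.14,-0.42,0.09,0,0,-3.6],[10,0.17,-0.41,0.09,0,0,-3.6],[10,0,0,0,0,0,0],[10,0,0,0,0,0,0]]

```text
time: 15.35
tcp_pos: [0.4732, 0.3128, 0.2501]
tcp_rot: [-180.0, 0.1, 51.2]
ft_force: [0.1, -0.7, -1.0]
finger_gap: 0.0235
grasp_force: 50.0
```

```bash
python3 - <<'E'
from h import *
st()
plan([(.4746,.3126,.0835,51.1,10)])
w,d=cap('wrist');a,_=cap('scene')
cv2.imwrite('pics/j.png',np.hstack([cv2.resize(w[60:300,160:480],(480,360)),cv2.resize(a[150:310,210:350],(315,360))]))
E
```

```text
{'time': 15.35, 'tcp_pos': [0.4732, 0.3128, 0.2501], 'tcp_rot': [-179.9731, 0.0915, 51.2067], 'ft_force': [0.1266, -0.7014, -0.9851], 'finger_gap': 0.0235, 'grasp_force': 49.9995}
rows 10
[0.003, 0.003, 0.417, -0.003, 0.009, 0.011]
```

View pics/j.png

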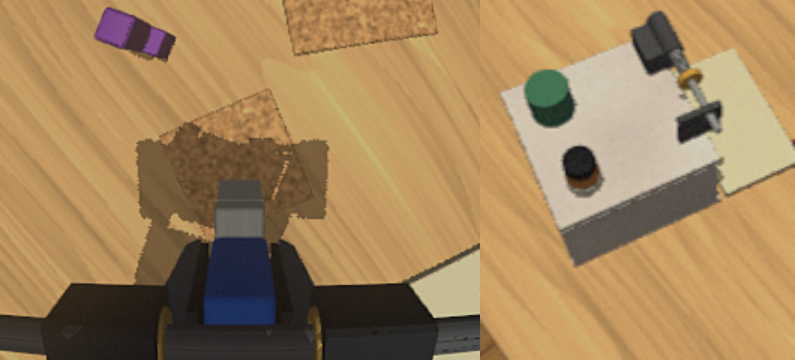

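The bar has sprung back, the front is open, the jar and tin are in place, and the fork is above the small mat. I'll lower it.

Request:
send_rows:
  rows:
    - [[10,0,0,0.4,0,0,0],[10,0,0,0.4,0,0,0],[10,0,0,0.4,0,0,0],[10,0,0,0.4,0,0,0],[10,0,0,0.4,0,0,0],[10,0,0,0.4,0,0,0],[10,0,0,0.4,0,0,0],[10,0,0,0.4,0,0,0],[10,0,0,0.4,0,0,0],[10,0,0,0.3,0,0,0],[10,0,0,0.15,0,0,0],[10,0,0,0.1,0,0,0],[10,0,0,0.03,0,0,0],[10,0,0,0,0,0,0],[10,0,0,0,0,0,0],[10,0,0,0,0,0,0]]

```text
time: 16.78
tcp_pos: [0.4743, 0.313, 0.0846]
tcp_rot: [180.0, -0.1, 51.2]
ft_force: [0.4, 0.5, -0.7]
finger_gap: 0.0235
grasp_force: 50.0
```

Request:
send_rows:
  rows:
    - [[10,0,0,0.03,0,0,0],[10,0,0,0.02,0,0,0],[10,0,0,0,0,0,0],[10,0,0,0,0,0,0],[10,0,0,0,0,0,0]]

```text
time: 17.2
tcp_pos: [0.474, 0.3127, 0.082]
tcp_rot: [180.0, -0.0, 51.2]
ft_force: [-0.4, -0.2, -1.5]
finger_gap: 0.0239
grasp_force: 50.0
```

Height now matches the original grasp, so I release (low force first, opening gradually) and retreat.

Request:
send_rows:
  rows:
    - [[26,0,0,0,0,0,0],[30,0,0,0,0,0,0],[40,0,0,0,0,0,0],[50,0,0,0,0,0,0],[60,0,0,0,0,0,0],[60,0,0,0,0,0,0],[60,0,0,0,0,0,0],[60,0,0,-0.2,0,0,0],[60,0,0,-0.4,0,0,0],[60,0,0,-0.4,0,0,0],[60,0,0,-0.6,0,0,0],[60,0,0,-0.8,0,0,0],[60,0,0,-0.8,0,0,0],[60,0,0,-0.8,0,0,0],[60,0,0,-0.8,0,0,0],[60,0,0,-0.4,0,0,0],[60,0,0,0,0,0,0],[60,0,0,0,0,0,0]]

```text
time: 18.7
tcp_pos: [0.4741, 0.3128, 0.2909]
tcp_rot: [180.0, -0.1, 51.2]
ft_force: [0.5, 0.1, -0.1]
finger_gap: 0.0598
grasp_force: 0.0
```

```bash
python3 - <<'E'
from h import *
st()
o=env.observe();R=Ro.from_euler('xyz',o['tcp_rot'],degrees=True)
w,d=cap('wrist');b,_=cap('side');T=wristcloud(d);W=T@R.as_matrix().T+o['tcp_pos']
m=(d>0)&(W[...,2]>.015)&(W[...,2]<.135)&(np.hypot(W[...,0]-.4735,W[...,1]-.314)<.05)
print(m.sum(),fitfork(W[m]),W[m][:,2].max())
cv2.imwrite('pics/k.png',np.hstack([cv2.resize(w,(480,300)),cv2.resize(b[140:340,230:400],(255,300))]))
E
```

```text
{'time': 18.7, 'tcp_pos': [0.4741, 0.3128, 0.2909], 'tcp_rot': [179.9649, -0.1019, 51.1784], 'ft_force': [0.5365, 0.0639, -0.0765], 'finger_gap': 0.0598, 'grasp_force': 0.0}
826 (array([0.4724, 0.3136]), np.float64(141.5), np.float64(0.0003547629321602323), np.float64(0.0005644392698768395)) 0.12282977571981468
```

View pics/k.png

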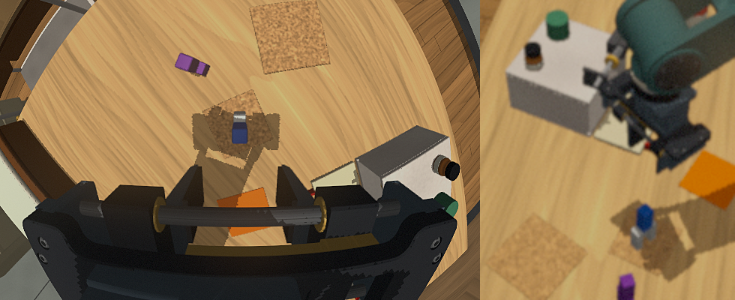

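The fork stands upright on the small cork mat at its original spot, the gripper is clear, and the front is open.

```bash
python3 -c "
from h import *
print(job.hand_in())"
```

```text
the job is handed in; nothing more can be done
None
```

I handed the job in at 18.7 s: the bin's front is fully open, the bar has sprung back, the fork stands upright on its cork mat, and the jars and tin look undisturbed; the hand-in returned no verdict.

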